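Shut and lock the drip drawer of the bottle drying tray

ROBOT

A 6-joint arm with a two-finger parallel gripper is mounted at the origin on the work surface. World frame = base frame: x ahead of the robot, y to its left, z up, the work surface at z = 0. Lengths are in m, angles in rad, forces in N, time in s.
With the tool pointing down it reaches from about 0.35 to 0.875 m from the base axis. Payload 4.2 kg.
Tool frame: the origin (TCP) lies at the very end of the fingers, on their centre line; the grasp point (between the pads) lies 19 mm behind it; y points along the fingers, x is the direction in which the jaws open and shut, and the axes are right-handed (so a half turn about y gives the same grasp; the last joint's range is limited). The gripper opens to 85 mm and grips with 20 to 120 N. Pads are 22 mm wide; open, the fingers measure 114 mm over their backs; the gripper's body (76 mm by 85 mm) begins 54 mm behind the grasp point. The pads swing forward as they close: fully open they stand 13 mm farther back than shut.
Start: joints at [1.505, 0.385, 0.008, 0, -1.194, -0.259], TCP at [0.199, 0.592, 0.195] pointing down, gripper open.
Joint ranges: [-3.14, 3.14], [-1.21, 2.06], [-1.07, 1.41], [-3.16, 2.05], [-2.99, -0.16], [-3.1, 3.1]. Speed limits (rad/s): [2.79, 2.79, 3.14, 3.14, 3.14, 3.14].

INTERFACE

Orientations are given as a 3x3 rotation matrix whose columns are the frame's x, y, z axes.
In Python, from rig import arm gives the robot as it stands. Calls block until the motion is done:
- arm.reach(position, orientation): joint-space move of the TCP to a pose.
- arm.move_linear(position, attitude=None, vel=0.15): straight line of the TCP; attitude=None keeps the orientation; vel is the mean speed in m/s.
- arm.move_joints(angles): joint-space move.
- arm.move_gripper(opening): opening from 0.0 (shut) to 1.0 (fully open); the grip force is fixed at half the most; returns when the fingers have stopped.
- arm.pause(seconds).
- arm.ik(position, orientation): joint angles nearest the present ones, or None.
- arm.snapshot(name): name is "scene" or "top" or "wrist"; returns a dict with "img" (420x560x3 uint8, red, green, blue), "fx", "fy", "cx", "cy" (pixels), "k1" (the pictures are not rectified: a ray, as slopes to the right and down, at radius r is drawn at 1 + k1 r^2 times it, then the intrinsics apply), "pose" (4x4, takes a point from camera to world coordinates). Camera axes: x right, y up, looking along -z (the intrinsics and any distortion apply to the point x, -y, -z); pixel columns grow to the right and rows downward; lengths in m; the calibration is good to about 2 mm. A picture is of the moment at which its call begins. There is no depth.
A pose or a line that the arm cannot do raises arm.PlanningError and nothing moves.
- arm.finish_job(): hands the job in, once; it reports no verdict.
Readings, each from a call of its own:
- arm.current_time(): time.
- arm.current_joint_positions(): joint angles.
- arm.current_joint_vel(): joint speeds.
- arm.current_joint_torque(): joint torques, N m.
- arm.current_position(): TCP position.
- arm.current_orientation(): TCP orientation.
- arm.current_contact_force(): force on the tool from outside, world axes, zero at the start.
- arm.current_torque(): the same for the moment, N m.
- arm.current_width(): opening from 0.0 (shut) to 1.0 (fully open).
Only numpy, scipy, OpenCV 4.12 (cv2) and the standard library are available. Lean on these libraries where they do the work, as an engineer would, in place of code of your own. Each camera call takes 0.05 s, during which the arm holds its last target. There are 200 camera calls.

TASK

Push the blue drip drawer of the drying tray fully home, then reach down through the window of the yellow guard and press the orange lock lever all the way down to its stop, without touching the guard at any time. Only push and press with the fingers: pinch and lift nothing, and leave the upside-down bottle, the pacifier and the snap box standing where they are. Finish with the hand clear of everything.

Things in the scene. Friction and masses are not known exactly. Their poses are not given: they have to be found in the camera images.
- tray: Pale drying tray fixed to the white countertop, placed and turned anew each time. Origin on the countertop; x points from the drawer front to the tray's back, y left, z up. Deck: x -110 to 110, y -50 to 190, top at z 52 mm. Three steel rings (48 mm across) on a fixed post at x 70, y 0, top at z 105. The drawer runs under the deck; the guarded lock is at the right end.
- drip_drawer (a joint): How far the drip drawer stands open (m): 0 is fully home, 0.09 the open stop. It slides along the tray's x axis, towards -x as it opens, resists with about 2 N and stays where it is left. It starts 30 to 60 mm open.
- drawer_front (a point): Centre of the outer face of the blue drawer front: a plain upright face without handle (the drawer top is closed by a white drip grid), 220 mm wide (tray y), 40 mm high, from 6 to 46 mm over the countertop. The point moves with the drawer, 26 mm above the countertop; axes as the tray's, the face looks to -x.
- guard: Yellow fixed guard hood over the lock lever: a box 140 mm (tray x) by 126 mm (tray y), closed by walls on all four sides, its flat top at 98 mm over the countertop. It must not be touched. Origin on the countertop under the middle of its window; axes as the tray's.
- guard_window (a point): Centre of the window in the guard's top, at the level of the top face (98 mm). The window is a rectangular hole with dark edging, 80 mm along the tray's x and 72 mm along its y, in a plate 6 mm thick; below it the hood is hollow.
- lock_lever (a joint): Angle of the lock lever (rad): 0 is fully up, 0.30 fully down on its stop. It starts at 0 to 0.08, needs about 5 N on the pad, and stays where it is left. It hinges on an axis along the tray's y, 58 mm beyond (tray +x) the window centre and 63 mm over the countertop.
- lever_pad (a point): Centre of the upper face of the orange lever pad, 64 mm (tray x) by 60 mm, right below the window centre. Lever fully up, it is about 21 mm below the guard's top (77 mm over the countertop, far edge tilted 0.15 rad lower); fully down it is about 38 to 39 mm below (59 to 60 mm over the countertop, tilted 0.15 rad the other way).
- bottle: Loose glass feeding bottle standing upside down on its neck on the deck, 66 mm across, 145 mm tall; origin at the centre of its lower end, z up. Bystander.
- pacifier: Loose mint pacifier lying on the countertop in front of the guard, shield 44 mm across, teat up to 38 mm, ring handle to its +x side reaching 31 mm from the centre; origin under its centre. Bystander.
- snap_box: Loose lidded plastic box, clicked closed, 88 by 124 by 62 mm high, on the countertop left of the tray; origin under its centre. Bystander.

How it is judged:
On the way, in this order (a step that is already met when the one before it is completed fails the run):
1. the drip drawer is pushed fully home (value of joint drip_drawer below 0.004 m), for 0.2 s.
2. then the lock lever is pressed down to its stop (value of joint lock_lever above 0.27 rad and value of joint drip_drawer below 0.004 m), for 0.2 s.
At the end, for the whole second after the job is handed in: The drawer is home within 4 mm, the lever is down within 0.03 rad of its stop (0.27 rad or more), and the bottle, pacifier and snap box are within 20 mm of where they began, the bottle upright within 0.2 rad and at rest (all of step 2 and distance of each of bottle, pacifier, snap_box from where it was at the start of the episode below 0.02 m and angle between bottle's own z axis and vertical below 0.2 rad and linear speed of bottle below 0.02 m/s); the robot touches nothing.
It fails at once if the guard is touched (over 0.3 N) (contact force between anything else and guard above 0.3 N).
It fails at once if a bystander is lifted, carried or shifted by 20 mm, or the bottle tips by 0.2 rad (not (distance of each of bottle, pacifier, snap_box from where it was at the start of the episode below 0.02 m and angle between bottle's own z axis and vertical below 0.2 rad)).
It also fails if it takes over 42 s, if anything falls off the work surface, if the arm or the gripper's body presses on something with over 40 N, if the wrist force passes 120 N, or if a joint passes its speed limit or range.

## Working session

There is one attempt and no reset: what is moved stays moved. The work goes in short steps, each a Python script; the robot and the scene stay as the last script left them, time stands still between calls to the robot, and variables do not carry over. Pictures are saved under pics/ and viewed, about 8 in all and at most 12, crops included, and the job is handed in when it is done.

```bash
mkdir -p pics; ls; cat > h.py <<'E'
import numpy as np, cv2
from rig import arm
def snap(n,f):
    s=arm.snapshot(n); cv2.imwrite('pics/'+f+'.png',s['img'][:,:,::-1])
    np.savez('pics/'+f+'.npz',**s); return s
def rays(s,px):
    px=np.atleast_2d(np.array(px,float)); f=lambda k: float(s[k])
    d=np.c_[(px[:,0]-f('cx'))/f('fx'),(px[:,1]-f('cy'))/f('fy')]
    u=d.copy()
    for _ in range(30): u=d/(1+f('k1')*(u**2).sum(1,keepdims=True))
    P=np.array(s['pose']); v=np.c_[u[:,0],-u[:,1],-np.ones(len(u))]@P[:3,:3].T
    return P[:3,3],v
def onz(s,px,z):
    o,v=rays(s,px); return o+v*((z-o[2])/v[:,2:])
E
python3 - <<'E'
from h import *
a=snap('scene','s1')['img'];s=snap('top','t1');snap('wrist','w1')
b=s['img']
print(s['pose'],s['fx'],s['k1'],arm.current_time())
E
```

```text
pics
[[-0.01995023  0.98339085 -0.18040071  0.41571748]
 [-0.99945834 -0.0243395  -0.02214969  0.1011864 ]
 [-0.02617267  0.17986111  0.98334377  1.02689251]
 [ 0.          0.          0.          1.        ]] 452.7834970446198 -0.028321299291884594 0.15
```

View pics/t1.png

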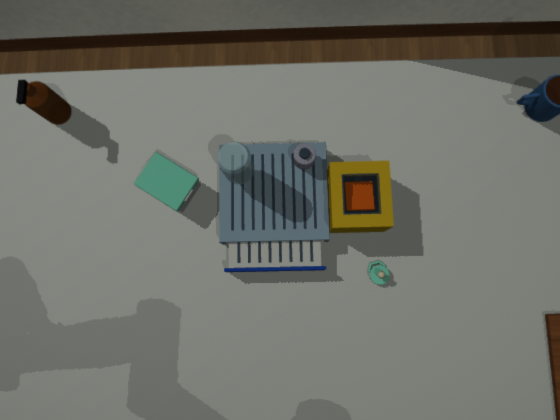

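View pics/s1.png

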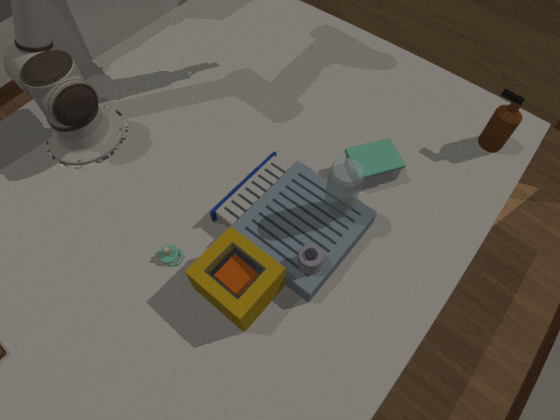

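```bash
python3 - <<'E'
from h import *
t=np.load('pics/t1.npz');s=np.load('pics/s1.npz')
a=cv2.resize(t['img'][150:245,320:400],None,fx=5,fy=5,interpolation=cv2.INTER_CUBIC)
b=cv2.resize(s['img'][225:330,180:290],None,fx=3.6,fy=4.5,interpolation=cv2.INTER_CUBIC)
c=np.zeros((480,800,3),np.uint8);c[:475,:400]=a;c[:472,400:796]=b[:472];cv2.imwrite('pics/c1.png',c[:,:,::-1])
for n,d,zf in(('t',t,.046),('s',s,.046)):
    hsv=cv2.cvtColor(d['img'],cv2.COLOR_RGB2HSV)
    for nm,lo,hi,z in(('blue',(112,150,40),(128,255,255),zf),('yel',(20,150,60),(32,255,255),.098),('or',(4,180,80),(14,255,255),.075),('mint',(75,80,60),(90,255,255),.015)):
        m=cv2.inRange(hsv,lo,hi)
        cs,_=cv2.findContours(m,cv2.RETR_CCOMP,cv2.CHAIN_APPROX_NONE)
        for k in cs:
            if cv2.contourArea(k)<60: continue
            r=cv2.boxPoints(cv2.minAreaRect(k)); w=onz(d,r,z)
            print(n,nm,cv2.contourArea(k),r.round(1).tolist(),w[:,:2].round(4).tolist())
print(arm.current_orientation().round(3).tolist())
E
```

```text
t yel 4029.5 [[327.0, 162.10000610351562], [389.79998779296875, 159.39999389648438], [392.79998779296875, 227.3000030517578], [330.0, 230.0]] [[0.6685, 0.0176], [0.671, -0.115], [0.5268, -0.1118], [0.5242, 0.0172]]
t yel 1601.0 [[340.3999938964844, 172.89999389648438], [380.1000061035156, 171.60000610351562], [381.5, 214.0], [341.70001220703125, 215.1999969482422]] [[0.6444, -0.0094], [0.6451, -0.0929], [0.555, -0.0903], [0.5543, -0.0082]]
t or 669.0 [[345.6000061035156, 183.0], [372.8999938964844, 181.8000030517578], [374.1000061035156, 208.60000610351562], [346.70001220703125, 209.8000030517578]] [[0.6274, -0.0223], [0.6285, -0.0809], [0.5702, -0.08], [0.569, -0.022]]
t mint 346.0 [[366.0, 264.0], [383.70001220703125, 258.1000061035156], [391.20001220703125, 280.6000061035156], [373.5, 286.5]] [[0.4565, -0.0666], [0.4686, -0.1064], [0.4191, -0.1199], [0.4073, -0.0804]]
t mint 66.0 [[374.5, 274.5], [381.0, 268.0], [387.5, 274.5], [381.0, 281.0]] [[0.4332, -0.0841], [0.447, -0.0992], [0.4325, -0.1126], [0.4188, -0.0975]]
t mint 1921.0 [[133.6999969482422, 183.60000610351562], [154.69
[... 1107 characters left out ...]
], [184.10000610351562, 252.3000030517578], [175.10000610351562, 268.1000061035156]] [[0.4227, -0.1164], [0.4098, -0.0787], [0.4619, -0.0696], [0.4736, -0.1068]]
s mint 70.0 [[169.6999969482422, 262.3999938964844], [178.10000610351562, 250.39999389648438], [183.6999969482422, 254.3000030517578], [175.3000030517578, 266.29998779296875]] [[0.4554, -0.1054], [0.4487, -0.0747], [0.4646, -0.0733], [0.471, -0.1038]]
s mint 1238.5 [[345.20001220703125, 148.89999389648438], [396.79998779296875, 136.10000610351562], [404.5, 167.10000610351562], [353.0, 180.0]] [[0.5657, 0.3825], [0.6434, 0.5032], [0.7092, 0.4293], [0.6337, 0.3165]]
[[-0.319, -0.0, 0.948], [-0.948, -0.002, -0.319], [0.002, -1.0, 0.0]]
```

View pics/c1.png

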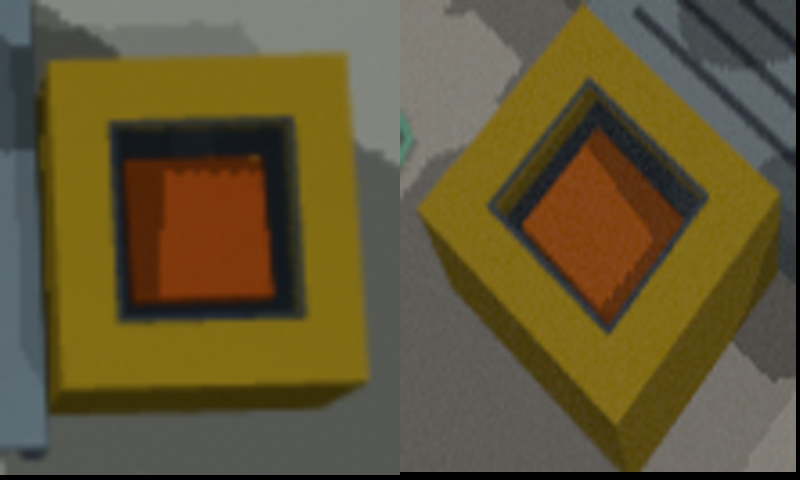

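```bash
python3 - <<'E'
from h import *
t=np.load('pics/t1.npz');s=np.load('pics/s1.npz')
A=np.array
for n,d,q,z in(('win t',t,A([(109,122),(293,116),(305,318),(118,322)])/5+[320,150],.098),('top t',t,A([(48,60),(347,54),(369,380),(52,388)])/5+[320,150],.098),
 ('win s',s,A([(589,80),(708,198),(609,331),(488,207)])/[3.6,4.5]+[180-400/3.6,225],.098),('top s',s,A([(583,5),(780,197),(620,422),(418,210)])/[3.6,4.5]+[180-400/3.6,225],.098)):
    w=onz(d,q,z)[:,:2]; e=np.roll(w,-1,0)-w
    print(n,w.mean(0).round(4),np.hypot(*e.T).round(4),np.degrees(np.arctan2(e[:,1],e[:,0])).round(1))
for n,d in(('t',t),('s',s)):
    i=d['img'].astype(int); m=((i[:,:,2]>i[:,:,0]+45)&(i[:,:,2]>i[:,:,1]+45)).astype(np.uint8); m[:,420:]=0
    c=max(cv2.findContours(m,0,1)[0],key=cv2.contourArea); r=cv2.boxPoints(cv2.minAreaRect(c)); w=onz(d,r,.046)
    print(n,r.round(1).tolist(),w[:,:2].round(4).tolist(),w.mean(0).round(4))
E
```

```text
win t [ 0.5986 -0.0508] [0.0773 0.0859 0.0772 0.0851] [-8.960e+01  1.799e+02  8.980e+01 -1.000e-01]
top t [ 0.5988 -0.0499] [0.1261 0.1386 0.1303 0.1396] [ -90.3 -179.9   90.1   -1.6]
win s [ 0.6016 -0.048 ] [0.084  0.0745 0.0836 0.076 ] [-1.000e-01 -9.080e+01 -1.791e+02  8.960e+01]
top s [ 0.6023 -0.0478] [0.1397 0.1221 0.1392 0.1248] [  -0.3  -90.2 -179.1   90. ]
t [[224.0, 268.0], [325.0, 265.8999938964844], [325.0, 268.79998779296875], [224.0, 270.8999938964844]] [[0.4532, 0.2436], [0.4532, 0.0264], [0.4471, 0.0265], [0.447, 0.2435]] [0.4501 0.135  0.046 ]
s [[210.1999969482422, 211.1999969482422], [273.6000061035156, 151.5], [274.8999938964844, 152.89999389648438], [211.5, 212.60000610351562]] [[0.4497, 0.0292], [0.4498, 0.2428], [0.455, 0.2415], [0.4544, 0.0285]] [0.4522 0.1355 0.046 ]
```

```bash
cat >> h.py <<'E'
R=np.array([[0,0,1.],[-1,0,0],[0,-1,0]])
E
python3 - <<'E'
from h import *
arm.move_gripper(0.0)
arm.reach([.40,.135,.19],R)
arm.move_linear([.405,.135,.03],vel=.15)
print(arm.current_time(),arm.current_position(),arm.current_contact_force().round(1),arm.current_width())
arm.move_linear([.462,.135,.03],vel=.08)
x=.462
while x<.52:
    f=arm.current_contact_force(); print(x,arm.current_position().round(4),f.round(1))
    if abs(f[0])>9: break
    x+=.004; arm.move_linear([x,.135,.03],vel=.05)
print(arm.current_time())
snap('scene','s2');snap('top','t2')
E
```

```text
3.95 [0.4055121  0.13548594 0.03056409] [-0.8 -0.1  0.1] -0.00023084363666337642
0.462 [0.4615 0.1347 0.0298] [-1.3 -0.6 -0.1]
0.466 [0.466  0.1351 0.0301] [ 0.1 -0.6 -0.8]
0.47000000000000003 [0.4703 0.1351 0.03  ] [ 0.3 -0.1 -0.8]
0.47400000000000003 [0.4743 0.135  0.03  ] [0.2 0.9 0.5]
0.47800000000000004 [0.4783 0.1351 0.03  ] [0.1 0.5 0. ]
0.48200000000000004 [0.4823 0.1351 0.03  ] [0.4 0.6 0.8]
0.48600000000000004 [0.4863 0.135  0.03  ] [-0.3  0.1 -0.6]
0.49000000000000005 [0.4903 0.1351 0.03  ] [ 0.5  0.4 -0.6]
0.49400000000000005 [0.4943 0.135  0.03  ] [ 0.6 -0.4  0.8]
0.49800000000000005 [0.4983 0.135  0.03  ] [0.5 0.1 0.8]
0.502 [0.5023 0.135  0.03  ] [-0.8 -1.   0.1]
0.506 [0.5063 0.135  0.03  ] [ 0.   0.3 -0.2]
0.51 [0.5103 0.135  0.03  ] [ 0.5  0.4 -0.5]
0.514 [0.5142 0.135  0.03  ] [ 0.7 -0.5  0.4]
0.518 [0.5183 0.135  0.03  ] [ 0.1  0.7 -1. ]
8.5667
```

View pics/s2.png

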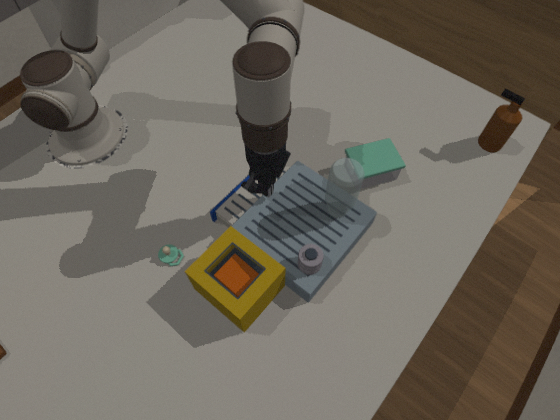

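View pics/t2.png

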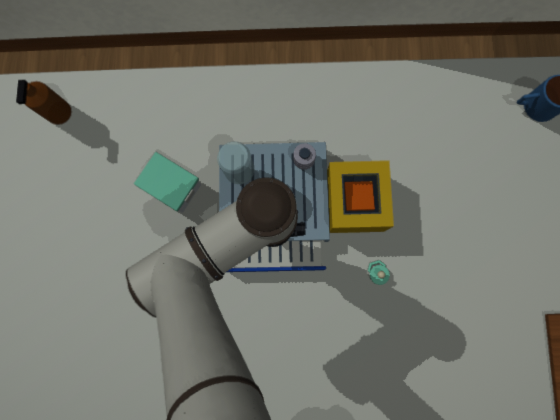

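```bash
cat >> h.py <<'E'
def proj(s,p):
    P=np.linalg.inv(np.array(s['pose'])); q=np.atleast_2d(p)@P[:3,:3].T+P[:3,3]
    u=np.c_[q[:,0],-q[:,1]]/-q[:,2:]; u=u*(1+float(s['k1'])*(u**2).sum(1,keepdims=True))
    return u*[float(s['fx']),float(s['fy'])]+[float(s['cx']),float(s['cy'])]
E
python3 - <<'E'
from h import *
s=np.load('pics/s2.npz')
p=arm.current_position();print(p,arm.current_width(),arm.current_contact_force().round(2),arm.current_orientation().round(3).tolist())
i=s['img'][120:240,190:330].copy();i=cv2.resize(i,None,fx=4,fy=4,interpolation=cv2.INTER_CUBIC)
for q,c in zip(proj(s,[p,p+[0,0,.03],[.448,.135,.046]]),((255,0,0),(0,255,0),(255,0,255))):
    print(q); cv2.circle(i,tuple(int(v) for v in (q-[190,120])*4),4,c,1)
w=cv2.resize(snap('wrist','w2')['img'],(240,180))
i=np.hstack([i,np.vstack([w,np.zeros((300,240,3),np.uint8)])])
cv2.imwrite('pics/c2.png',i[:,:,::-1])
E
```

```text
[0.52197253 0.13496497 0.0299634 ] -0.0012138576843083722 [ 0.03 -0.28  0.56] [[-0.0, -0.0, 1.0], [-1.0, -0.0, -0.0], [0.0, -1.0, -0.0]]
[267.33583718 201.20032498]
[266.99720324 193.96864029]
[242.44691653 179.8208814 ]
```

View pics/c2.png

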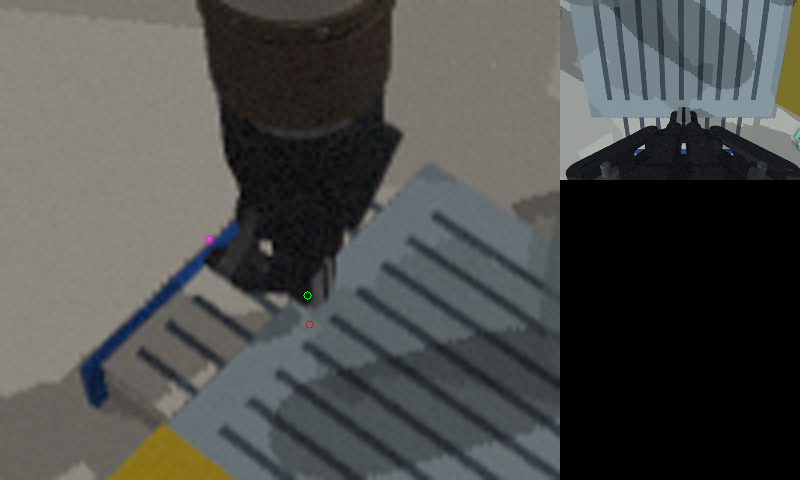

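Scene crop: the fingertip appears near (318,300), about 25 mm above where the reported TCP projects (309,324), and the blue front hasn't moved. The fingers seem to have passed over the drawer, so I'll measure the real tip height by touching bare countertop in front of it.

```bash
python3 - <<'E'
from h import *
arm.move_linear([.522,.135,.07],vel=.15)
arm.move_linear([.40,.135,.07],vel=.2)
snap('scene','s3')
arm.move_linear([.40,.135,.024],vel=.15)
z=.024
while z>-.04:
    f=arm.current_contact_force(); print(round(z,3),arm.current_position().round(4)[2],f.round(1))
    if abs(f[2])>4: break
    z-=.004; arm.move_linear([.40,.135,z],vel=.05)
snap('scene','s4')
arm.move_linear([.40,.135,z+.015],vel=.1)
print(arm.current_time())
s=np.load('pics/s3.npz');t=np.load('pics/s4.npz');r=[]
for d,z0 in((s,.07),(t,z)):
    q=proj(d,[.40,.135,z0])[0];print(q)
    a,b=(q-[50,70]).astype(int); i=cv2.resize(d['img'][b:b+100,a:a+100].copy(),None,fx=4,fy=4,interpolation=cv2.INTER_CUBIC)
    for h,c in((0,(255,0,0)),(.03,(0,255,0))):
        g=proj(d,[.40,.135,z0+h])[0]; cv2.circle(i,tuple(int(v) for v in (g-[a,b])*4),4,c,1)
    r.append(i)
cv2.imwrite('pics/c3.png',np.hstack(r)[:,:,::-1])
E
```

```text
0.024 0.0238 [ 0.1 -0.8  1.3]
0.02 0.0205 [ 0.8 -0.  -0.1]
0.016 0.016 [ 0.6 -0.4 -0.1]
0.012 0.0118 [-0.4 -1.3  0.3]
0.008 0.0077 [-0.9 -0.1  0.3]
0.004 0.0037 [-0.1 -0.2  0.4]
0.0 -0.0003 [-0.2  0.   1.2]
-0.004 -0.0043 [0.  0.1 0.1]
-0.008 -0.0083 [-0.5 -0.3 -0.1]
-0.012 -0.0123 [ 0.1 -0.5  0.1]
-0.016 -0.0163 [ 0.2 -1.   0.4]
-0.02 -0.0202 [ 0.6  0.5 -0.2]
-0.024 -0.0243 [ 0.4 -0.1 -0.2]
-0.028 -0.0283 [-0.5 -0.4  0.9]
-0.032 -0.0322 [ 1.1 -0.3  0.1]
-0.036 -0.0362 [-0.4  0.7 -0.6]
14.75
[225.96789831 162.64966963]
[230.99716436 189.42334134]
```

View pics/c3.png

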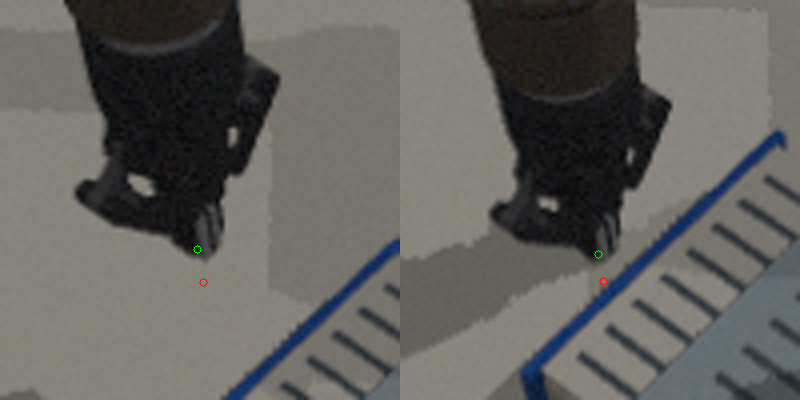

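Scene crops: with the reported TCP at z=-0.04 there is still no contact, and the tip sits about 22 mm above its projection in both crops ((205,258) and (603,260)). The reported pose or tool length is off. I'll check the wrist camera's pose against the scene at no cost in robot time.

```bash
python3 - <<'E'
from h import *
w=np.load('pics/w2.npz');w1=np.load('pics/w1.npz')
print(w['pose'].round(3).tolist(),w['fx'],w['fy'],w['cx'],w['cy'])
i=w['img'].copy()
X0=.510
pts=[(.530,y,.052) for y in (.255,.015)]+[(.53,-.049+.063,.098),(.53,-.049-.063,.098),(.448,.2435,.046),(.448,.0265,.046),(.522,.135,.03),(.522,.135,.07)]
# deck front corners from the top view for reference
t=np.load('pics/t1.npz'); print(onz(t,[(219,242.5),(329,241)],.052).round(4).tolist())
for q in proj(w,pts):
    print(q.round(0)); cv2.circle(i,tuple(int(v) for v in q),5,(255,0,0),2)
cv2.imwrite('pics/c4.png',i[:,:,::-1])
E
```

```text
[[0.0, 0.96, 0.279, 0.592], [-1.0, 0.0, -0.0, 0.136], [-0.0, -0.279, 0.96, 0.209], [0.0, 0.0, 0.0, 1.0]] 312.8809288005519 312.8809288005519 288.25770613124723 210.07820334207997
[[0.5079, 0.2535, 0.052], [0.5058, 0.0162, 0.052]]
[ 71. 239.]
[510. 239.]
[586. 280.]
[826. 273.]
[121. 355.]
[460. 355.]
[290. 239.]
[291. 269.]
```

View pics/c4.png

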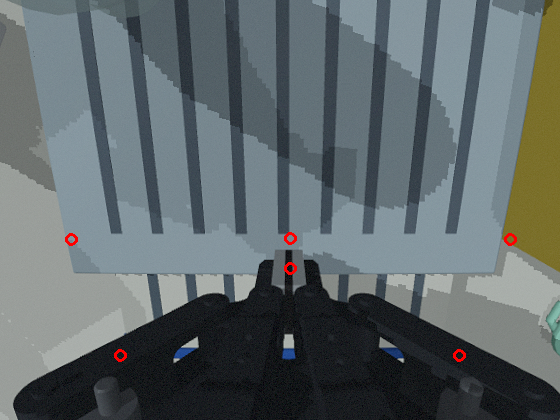

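Wrist view: deck front corners at (75,272) and (495,271), shut fingertips at (289,250). I'll intersect the wrist and scene rays for the tip, triangulate the tray heights, and then touch down a little lower to settle it.

```bash
cat >> h.py <<'E'
def tri(a,pa,b,pb):
    o,v=rays(a,pa);p,u=rays(b,pb);v=v[0]/np.linalg.norm(v);u=u[0]/np.linalg.norm(u)
    k=np.linalg.lstsq(np.c_[v,-u],p-o,rcond=None)[0]; A,B=o+k[0]*v,p+k[1]*u
    return ((A+B)/2).round(4),np.linalg.norm(A-B).round(4)
E
python3 - <<'E'
from h import *
t=np.load('pics/t1.npz');s=np.load('pics/s1.npz');w=np.load('pics/w2.npz');s2=np.load('pics/s2.npz')
print('tip',tri(s2,(269.5,195.5),w,(289,251)), s2['pose'][:3,3],s2['pose'][:3,2])
A=np.array
T=A([(109,122),(293,116),(305,318),(118,322)])/5+[320,150]
S=(A([(589,80),(708,198),(609,331),(488,207)])/[3.6,4.5]+[180-400/3.6,225])[[3-2,2,3,0]]
S=(A([(708,198),(609,331),(488,207),(589,80)])/[3.6,4.5]+[180-400/3.6,225])
for p,q in zip(T,S): print('win',tri(t,p,s,q))
print('deck corners w2',onz(w,[(75,272),(495,271)],.052).round(4).tolist(), 'win cam t/s err')
print('deck w/t tri',tri(w,(75,272),t,(219,242.5)),tri(w,(495,271),t,(329,241)))
print('pacifier/ctr', tri(t,(225,271),s,(274,152)),tri(t,(325.5,269.5),s,(210.5,212)))
E
```

```text
tip (array([0.5276, 0.1359, 0.0593]), np.float64(0.0016)) [ 0.83770014 -0.2061363   0.78135384] [ 0.32393643 -0.38605604  0.86372792]
win (array([ 0.6425, -0.0112,  0.0961]), np.float64(0.0032))
win (array([ 0.6424, -0.0872,  0.1004]), np.float64(0.0045))
win (array([ 0.5573, -0.0878,  0.0961]), np.float64(0.0046))
win (array([ 0.5576, -0.0109,  0.0949]), np.float64(0.0039))
deck corners w2 [[0.5102, 0.2567, 0.052], [0.5109, 0.0199, 0.052]] win cam t/s err
deck w/t tri (array([0.5092, 0.2549, 0.0524]), np.float64(0.0038)) (array([0.5069, 0.0152, 0.045 ]), np.float64(0.0012))
pacifier/ctr (array([0.4482, 0.2434, 0.0416]), np.float64(0.0038)) (array([0.4473, 0.0274, 0.041 ]), np.float64(0.0056))
```

```bash
python3 - <<'E'
from h import *
arm.move_linear([.40,.135,-.015],vel=.1)
arm.move_linear([.455,.135,-.015],vel=.1)
arm.pause(.05)
x=.455
while x<.512:
    f=np.mean([arm.current_contact_force() for _ in range(5)],0); print(round(x,3),arm.current_position().round(4),f.round(1))
    if abs(f[0])>9: break
    x+=.005; arm.move_linear([x,.135,-.015],vel=.06)
print(arm.current_time())
s=snap('scene','s5');w=snap('wrist','w5')
i=cv2.resize(s['img'][110:260,170:330],None,fx=2.5,fy=2.5,interpolation=cv2.INTER_CUBIC)
j=cv2.resize(w['img'],(400,375));cv2.imwrite('pics/c5.png',np.hstack([i,j])[:,:,::-1])
E
```

```text
0.455 [ 0.4547  0.1349 -0.0152] [ 0.3 -1.1  0.3]
0.46 [ 0.4598  0.1349 -0.015 ] [-0.1 -0.9 -0.8]
0.465 [ 0.4654  0.1351 -0.015 ] [-0.7 -0.1 -0.5]
0.47 [ 0.4707  0.1352 -0.0149] [-0.3 -0.5 -0.4]
0.475 [ 0.4757  0.1352 -0.0149] [ 0.9 -0.  -0.7]
0.48 [ 0.4807  0.1352 -0.0149] [-0.2 -0.4  0.2]
0.485 [ 0.4857  0.1352 -0.0149] [ 0.2  0.1 -0.3]
0.49 [ 0.4905  0.135  -0.015 ] [-1.2  0.6 -1.1]
0.495 [ 0.4901  0.1338 -0.0156] [-12.6   4.7   7.5]
17.75
```

View pics/c5.png

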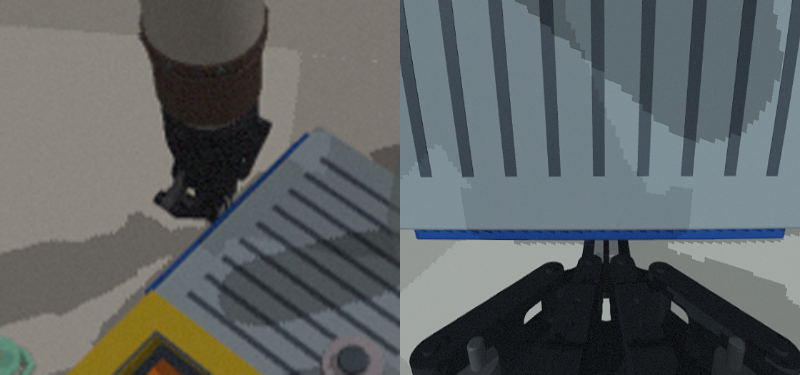

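Drawer pushed home: the front is flush with the deck and the stop force rose to 12.6 N. Nine pictures viewed so far. Next I back off, check the drawer face, and move above the window.

```bash
python3 - <<'E'
from h import *
arm.pause(.2)
arm.move_linear([.45,.135,-.012],vel=.15)
arm.move_linear([.45,.135,.13],vel=.25)
arm.move_linear([.595,-.049,.13],vel=.25)
arm.move_linear([.595,-.049,.09],vel=.15)
arm.pause(.1)
p=arm.current_position();print(p.round(4),arm.current_time())
s=snap('scene','s6');t=snap('top','t6');w=snap('wrist','w6')
i=cv2.resize(s['img'][190:340,160:310],(400,400),interpolation=cv2.INTER_CUBIC)
j=cv2.resize(w['img'][100:420,80:480],(400,320));j=np.vstack([j,np.zeros((80,400,3),np.uint8)]);cv2.imwrite('pics/c6.png',np.hstack([i,j])[:,:,::-1])
for n,d in(('t',t),('s',s)):
    i=d['img'].astype(int); m=((i[:,:,2]>i[:,:,0]+45)&(i[:,:,2]>i[:,:,1]+45)).astype(np.uint8); m[:,420:]=0
    c=max(cv2.findContours(m,0,1)[0],key=cv2.contourArea); r=cv2.boxPoints(cv2.minAreaRect(c)); q=onz(d,r,.046)
    print(n,q[:,:2].round(4).tolist())
E
```

```text
[ 0.5958 -0.0485  0.0914] 20.8167
t [[0.5071, 0.2437], [0.5077, 0.1521], [0.5028, 0.152], [0.5022, 0.2435]]
s [[0.5059, 0.0829], [0.5051, 0.2144], [0.5069, 0.214], [0.5076, 0.0827]]
```

View pics/c6.png

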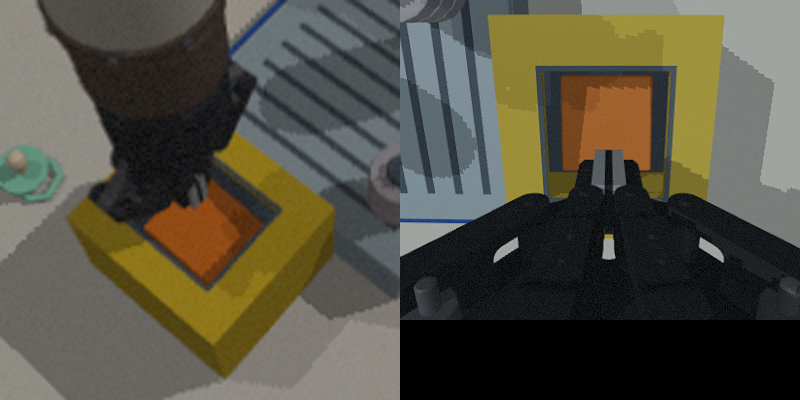

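```bash
python3 - <<'E'
from h import *
s=np.load('pics/s6.npz');w=np.load('pics/w6.npz')
print(tri(s,(235,265.8),w,(287,251)))
print(onz(w,[(217,167),(357,167),(224,300),(350,300)],.098).round(4).tolist())
E
```

```text
(array([ 0.6028, -0.0472,  0.122 ]), np.float64(0.0034))
[[0.6407, -0.0079, 0.098], [0.6408, -0.0853, 0.098], [0.5571, -0.007, 0.098], [0.5572, -0.0861, 0.098]]
```

Tip is at (0.603,-0.047) and the window centre at (0.599,-0.047), so it is well centred. Descending and pressing under force watch.

```bash
python3 - <<'E'
from h import *
x,y=.591,-.049
arm.move_linear([x,y,.08],vel=.1)
arm.move_linear([x,y,.05],vel=.1)
z=.05
while z>.0:
    f=np.mean([arm.current_contact_force() for _ in range(5)],0); print(round(z,3),arm.current_position().round(4),f.round(1))
    if abs(f[2])>18: break
    if abs(f[0])>12 or abs(f[1])>12: print('side');break
    z-=.003; arm.move_linear([x,y,z],vel=.05)
arm.pause(.3);print(arm.current_contact_force().round(1),arm.current_time())
w=snap('wrist','w7'); cv2.imwrite('pics/w7.png',w['img'][:,:,::-1])
E
```

```text
0.05 [ 0.5912 -0.0491  0.05  ] [-0.5 -0.5  0.2]
0.047 [ 0.5912 -0.049   0.0474] [ 0.1 -0.1  0.6]
0.044 [ 0.5908 -0.049   0.0439] [ 0.2 -0.1  0.4]
0.041 [ 0.5913 -0.049   0.0411] [-0.1  0.3  1.3]
0.038 [ 0.591 -0.049  0.038] [-0.8  0.1  1.2]
0.035 [ 0.5908 -0.049   0.0347] [-1.5 -0.4  0.9]
0.032 [ 0.5907 -0.049   0.0316] [-0.2 -1.2  2.1]
0.029 [ 0.5907 -0.049   0.0287] [-1.6  0.4  1.4]
0.026 [ 0.5907 -0.0491  0.0257] [-1.7 -0.9  0.9]
0.023 [ 0.5908 -0.049   0.0228] [-2.1 -0.1  2.6]
0.02 [ 0.591  -0.0491  0.0222] [-6.9  1.  14.1]
0.017 [ 0.5911 -0.0492  0.0217] [-10.8   2.5  27. ]
[-11.3   2.   25.7] 24.725
```

```bash
python3 - <<'E'
from h import *
x,y=.591,-.049
arm.move_linear([x,y,.05],vel=.1)
arm.move_linear([x,y,.15],vel=.2)
arm.move_linear([.47,-.049,.2],vel=.25)
arm.pause(.3)
print(arm.current_position().round(3),arm.current_contact_force().round(1),arm.current_time())
s=snap('scene','s8');t=snap('top','t8');s1=np.load('pics/s1.npz')
a=s1['img'][225:330,180:290];b=s['img'][225:330,180:290]
c=cv2.resize(np.hstack([a,b]),None,fx=1.8,fy=1.8,interpolation=cv2.INTER_CUBIC)
d=cv2.resize(s['img'],(396,297));cv2.imwrite('pics/c8.png',np.vstack([c,d])[:,:,::-1])
df=cv2.absdiff(s1['img'],s['img']).max(2)
E
```

```text
[ 0.47  -0.049  0.199] [ 0.4 -0.9 -1.5] 26.8833
```

View pics/c8.png

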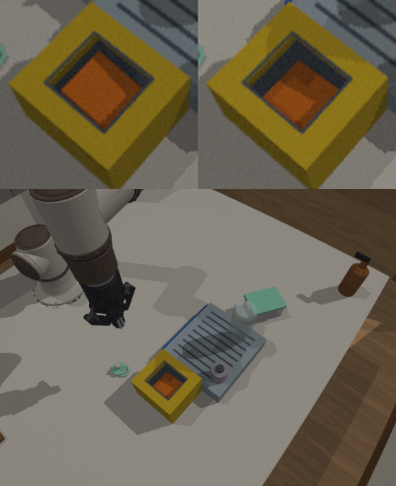

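The pad now sits clearly deeper in the window (crop about (300,90), against (100,85) before). The drawer is flush, the bystanders are in place, and the hand is clear. Handing in.

```bash
python3 -c "
from rig import arm
print(arm.finish_job())"
```

```text
the job is handed in; nothing more can be done
None
```

I pushed the drip drawer home and pressed the lock lever down to its stop through the guard window, then handed the job in. The last clock reading was about 26.9 s of the 42 s. No verdict was reported.

**Drawer:** It went home against a 12.6 N stop. In both camera views the front was then flush with the deck, with its face at x ≈ 0.503–0.507 m.

**Lever:** It travelled about 19 mm from first contact and ended on a hard stop at about 27 N. The last scene picture shows the pad clearly lower. I did not measure the lever angle or the drawer opening to the millimetre.

**Guard and bystanders:** I saw no sign of touching the guard. The sideways force of about 11 N came only together with the press at the stop, which I put down to pad tilt and friction. In the last picture, judged by eye, the bottle, pacifier and box look unmoved and the hand is clear.

**What disagreed:** The real fingertips sit roughly 30 to 40 mm higher than the reported TCP. The first drawer push therefore passed over the front without moving it. A probe towards the countertop, down to a reported z of -0.04, met nothing. I then used triangulated tip positions and force feedback.

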